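# Hook the sample tray out from under the bench shelf onto its sprung buffer

### The arm

A 6-joint arm with a two-finger parallel gripper is mounted at the origin on the work surface. World frame = base frame: x ahead of the robot, y to its left, z up, the work surface at z = 0. Lengths are in m, angles in rad, forces in N, time in s.
With the tool pointing down it reaches from about 0.35 to 0.975 m from the base axis. Payload 4.9 kg.
Tool frame: the origin (TCP) lies between the finger pads; the fingertips stand 19 mm ahead of it and the grasp point (between the pads) is the TCP; z points along the fingers, y is the direction in which the jaws open and shut (so a half turn about z gives the same grasp; the last joint's range is limited). The gripper opens to 85 mm and grips with 20 to 120 N. Pads are 22 mm wide; open, the fingers measure 114 mm over their backs; the gripper's body (76 mm by 85 mm) begins 54 mm behind the grasp point. The pads swing forward as they close: fully open they stand 13 mm farther back than shut.
Start: joints at [-1.38, 0.053, 1.613, -0, 1.476, -0.119], TCP at [0.191, -0.595, 0.25] pointing down, gripper open.
Joint ranges: [-3.01, 3.01], [-1.01, 2.22], [0.06, 2.58], [-1.02, 4.17], [0.09, 2.62], [-3.14, 3.14]. Speed limits (rad/s): [2.57, 2.57, 3.14, 3.14, 3.14, 3.14].

### API

Orientations are given as a unit quaternion [w, x, y, z].
In Python, from rig import read_state, snapshot, close_job gives the robot as it stands.
- The arm moves only by the tool carry_out, never from a script. Its argument "motion" is one flat list of numbers, 7 for each row, row after row: the shift along the world's x, y, z in cm, then the turn, a rotation vector about the world's x, y, z in degrees, then the closure, from -1 (fully open) to 1 (shut). A call has 1 to 12 rows; each row shifts and turns the pose as measured when the row begins; what a row does not reach is not made up. A row lasts 1/12 s, in which the tool goes at most 41.7 mm and 7.16 degrees, less where a joint would pass 70% of its speed; a pose out of reach is approached as far as the arm can. A call with a gripper value outside its range is refused whole. The fingers move at their own pace and stop on an object; "force" is the grip in N (left out, the last holds). Time passes only in rows, so rows that do not move let the fingers close. It gives the time, the measured TCP pose, the force and the opening at its end, in the units of the state.
- read_state(): the state, without advancing time (a new reading comes with each control period).
- snapshot(name): name is "scene" or "top" or "wrist"; returns a dict with "frame" (480x640x3 uint8, blue, green, red), "range_z" (480x640 float32, m along the optical axis (not along the pixel's ray), 0 where there is no reading), "mtx" (3x3 intrinsics, pixels), "distortion" ([k1, k2, p1, p2, k3] as OpenCV has them; the pictures are not rectified), "T" (4x4, takes a point from camera to world coordinates); the wrist camera has in their place "tool_from_camera" (4x4, takes a point from camera to tool coordinates, whose origin is the TCP and whose axes are the flange's). Camera axes: x right, y up, looking along -z (the intrinsics and any distortion apply to the point x, -y, -z); pixel columns grow to the right and rows downward; lengths in m; the calibration is good to about 2 mm. A picture is of the moment at which its call begins: read the wrist's pose just before it.
- close_job(): hands the job in, once; it reports no verdict.
The state is a dict: "time": time; "qpos": joint angles; "joint_vel": joint speeds; "joint_torque": joint torques, N m; "ee_pos": TCP position; "orientation": TCP orientation; "ft_force": force on the tool from outside, world axes, zero at the start; "moment": the same for the moment, N m; "opening": finger opening in m.
Only numpy, scipy, OpenCV 4.12 (cv2) and the standard library are available. Lean on these libraries where they do the work, as an engineer would, in place of code of your own. Each camera call takes 0.05 s, during which the arm holds its last target.

### The job

Pick up the long hook from the tool mat, reach under the low clear shelf, drop its prong into the tray's bow handle and draw the tray with the flask straight out, flat on the bench, until the bow is flush against the sprung buffer. Press it on firmly but gently, with about 8 newtons (at least 5, never more than 11) of force on the buffer on top of what it takes to slide the tray, and hold that for about two seconds. Then unhook, leaving the tray against the buffer and the flask standing, and lay the hook back flat on the mat; touch the tray and flask only with the hook, and leave the other things alone.

Things in the scene. Friction and masses are not known exactly. Their poses are not given: they have to be found in the camera images.
- hook_grip (a point): Centre of the hook's wooden handle, a bar 60 long (x) x 20 wide (y) x 45 mm high, to be gripped across its 20 mm; its underside is 22.5 mm below this point. x runs along the tool from handle to prong, z is up. An 8 mm thick steel rod runs along x, 17.5 mm above this point, to the prong.
- hook_tip (a point): Lower end of the hook's prong, on its axis, 280 mm along x from hook_grip and level with the handle's underside. The prong is 8 mm thick and hangs straight down 40 mm from the rod's far end. Same axes as hook_grip.
- hook: The whole hook, about 120 g; origin under the middle of its handle, x towards the prong, z up.
- mat: Black rubber tool mat fixed on the bench, 380 (x) x 100 (y) x 3 mm thick; origin on its underside in the middle. The hook starts on it with its handle at the mat's -x end and its prong towards +x.
- tray: White sample tray, 120 (x) x 110 (y) x 28 mm high, loose on the bench, origin in the middle of its underside, -x side towards the shelf's open front. With the flask about 0.5 kg; friction unknown. Inside, a fixed black ring holds the flask.
- bow (a point): Middle of the bar of the tray's bow handle: a 7 mm thick steel bar along the tray's y, 70 mm long, 24 mm above the bench and 38 mm in front (-x) of the tray's front wall, joined to it at both ends. From above, the free opening between bar and wall is 34 mm (x) x 63 mm (y), open below. Same axes as the tray.
- flask: Conical glass flask with a side spout, 92 mm high, base 68 mm across, standing loose in the tray's ring; origin in the middle of its base, z up.
- stop: Buffer fixed on the bench before the shelf: an aluminium block 22 x 140 (y) x 36 mm high with a rubber-faced pad, 120 mm along y, 8 to 34 mm above the bench, on its +x side. x points to the shelf, square to the pad; the origin lies on the bench 10 mm in front of the block. The pad's face is set by a screw somewhere from 0 to 16 mm in front (+x) of the origin, not measured; it yields about 1 mm per 10 N.
- shelf: Low bench shelf, a clear plate 300 deep (x) x 320 mm wide (y) on four thin posts, underside 150 mm above the bench; origin on the bench below the middle of its front edge; x points inwards, under the shelf. Open at the front (-x) between posts 280 mm apart. The tray starts under it and the buffer stands 70 to 100 mm in front of it.
- beaker: Bystander: glass beaker 60 across, 80 mm high, beside the buffer.
- jar: Bystander: green glass jar 48 across, 60 mm high, beside the buffer.
- vial: Bystander: small clear jar 36 across, 70 mm high, under the shelf beside the tray.
- mallet: Bystander: small brass hammer lying on the bench, 150 mm long.
- rod: Bystander: brass rod lying on the bench, 120 mm long.
- funnel: Bystander: white plastic funnel standing mouth down, 84 across, 65 mm high.
There are look-alikes about, which are no part of the job. There is more than one size of the stop; the job needs the smallest.

How it is judged:
By the outcome, as a careful person would: the job done as asked, in the order asked, and still so for the second after the job is handed in, with the robot touching nothing.
It also fails if it takes over 61 s, if anything falls off the work surface, if the arm or the gripper's body presses on something with over 40 N, if the wrist force passes 120 N, or if a joint passes its speed limit or range.

## Working session

There is one attempt and no reset: what is moved stays moved. The work goes in short steps, Python scripts to look and compute and a tool call to move; the robot and the scene stay as the last step left them, time stands still between calls to the robot, and variables do not carry over. Pictures are saved under pics/ and viewed, and the job is handed in when it is done.

Besides the shell and the picture viewer there is one more tool, called after "Request:" by a JSON object that holds its "api" and its "payload", one argument or row to a line. carry_out: Moves the arm, as the interface text tells. Its arguments: {"type":"object","properties":{"motion":{"type":"array"},"force":{"type":"number"}},"required":["motion"]}

```bash
ls; mkdir -p pics
python3 - <<'E'
from rig import *
import cv2
s=read_state();print({k:(s[k]) for k in s})
import pickle
for n in ["scene","top"]:
    d=snapshot(n);pickle.dump(d,open(f"{n}0.pkl","wb"));cv2.imwrite(f"pics/{n}0.png",d["frame"]);print(n,d["mtx"],d["distortion"],d["T"])
E
```

```text
pics
{'time': 0.0, 'qpos': array([-1.37997984e+00,  5.33549502e-02,  1.61429491e+00,  9.93465762e-06,
        1.47595938e+00, -1.19023460e-01]), 'joint_vel': array([ 0.00039204,  0.00112332, -0.00030116,  0.0008159 , -0.00078202,
        0.00041062]), 'joint_torque': array([-1.69085208e-03, -3.93679583e+01, -3.70178318e+01, -2.23491811e-04,
        7.23318910e-03,  1.30746596e-05]), 'ee_pos': array([ 0.19044568, -0.59467514,  0.2490636 ]), 'orientation': array([-1.00782190e-03,  9.88023453e-01,  1.54300485e-01, -3.12451227e-05]), 'ft_force': array([-0.05248883,  0.36274493,  0.082952  ]), 'moment': array([ 0.0094871 , -0.0204531 ,  0.05191602]), 'opening': 0.08491323150376977}
scene [[493.40292744   0.         325.83570412]
 [  0.         493.40292744 235.83089077]
 [  0.           0.           1.        ]] [0.00898416 0.         0.         0.         0.        ] [[ 0.68069811 -0.42469231  0.59689742  1.20950734]
 [ 0.73254644  0.40026375 -0.55060389 -0.56829076]
 [-0.00507916  0.8120501   0.58356562  0.7417032 ]
 [ 0.          0.          0.          1.        ]]
top [[573.30401309   0.         316.86189464]
 [  0.         573.30401309 243.22808167]
 [  0.           0.           1.        ]] [-0.07751396  0.          0.          0.          0.        ] [[-0.00707697  0.99528178 -0.0967682   0.38410903]
 [-0.99995946 -0.00758248 -0.00485726  0.05648705]
 [-0.00556809  0.09672991  0.99529509  1.2453847 ]
 [ 0.          0.          0.          1.        ]]
```

View pics/scene0.png

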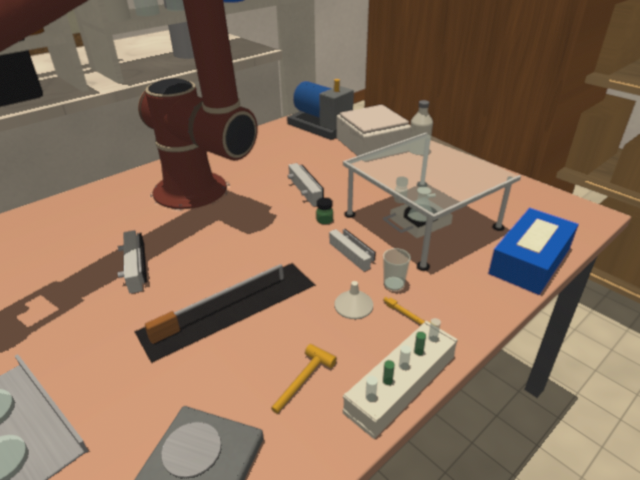

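View pics/top0.png

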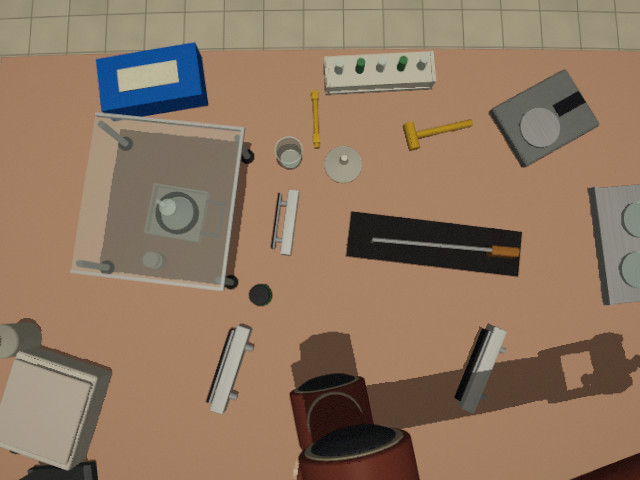

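```bash
cat > h.py <<'E'
import numpy as np, cv2, pickle
def ld(n): return pickle.load(open(n+".pkl","rb"))
def ray(d,uv,T=None):
    uv=np.array(uv,float).reshape(-1,1,2)
    p=cv2.undistortPoints(uv,d["mtx"],np.array(d["distortion"],float)).reshape(-1,2)
    T=d["T"] if T is None else T
    r=np.c_[p[:,0],-p[:,1],-np.ones(len(p))]@T[:3,:3].T
    return T[:3,3],r
def onz(d,uv,z,T=None):
    o,r=ray(d,uv,T); t=(z-o[2])/r[:,2]; return o+r*t[:,None]
def proj(d,P,T=None):
    T=d["T"] if T is None else T
    Q=(np.array(P,float).reshape(-1,3)-T[:3,3])@T[:3,:3]
    Q=Q*[1,-1,-1]
    return cv2.projectPoints(Q,np.zeros(3),np.zeros(3),d["mtx"],np.array(d["distortion"],float))[0].reshape(-1,2)
def cloud(d,T=None):
    v,u=np.mgrid[0:480,0:640]; uv=np.c_[u.ravel(),v.ravel()]
    o,r=ray(d,uv,T); return (o+r*d["range_z"].reshape(-1,1)).reshape(480,640,3)
def crop(d,x0,y0,x1,y1,s,name):
    im=cv2.resize(d["frame"][y0:y1,x0:x1],None,fx=s,fy=s,interpolation=cv2.INTER_CUBIC);cv2.imwrite(name,im)
E
python3 - <<'E'
from h import *
d=ld("top0"); crop(d,60,100,330,310,2.9,"pics/t_shelf.png"); crop(d,335,190,535,300,4,"pics/t_hook.png")
s=ld("scene0"); crop(s,320,120,520,300,4,"pics/s_shelf.png"); 
# bench z check
c=cloud(d); print(c[320,420],c[100,250],(d["range_z"]==0).sum())
# stops
for name,a in dict(A=(270,185,302,260),B=(205,320,255,415),C=(455,320,510,415)).items():
    P=c[a[1]:a[3],a[0]:a[2]].reshape(-1,3); P=P[P[:,2]>0.028]
    r=cv2.minAreaRect((P[:,:2]*1000).astype(np.float32)); print(name,r,P[:,2].max(),cv2.boxPoints(r).round(0).tolist())
E
```

```text
[ 0.33693122 -0.15865515  0.00262242] [ 8.30545233e-01  2.10894591e-01 -3.45074530e-04] 1253
A ((495.839599609375, 120.482666015625), (244.1811981201172, 81.8053970336914), 11.280839920043945) 1.2453846979370642 [[368.0, 137.0], [384.0, 56.0], [624.0, 104.0], [608.0, 184.0]]
B ((295.5250549316406, 200.84361267089844), (104.64360809326172, 322.169921875), 49.529476165771484) 1.2453846979370642 [[139.0, 266.0], [384.0, 56.0], [452.0, 136.0], [207.0, 345.0]]
C ((331.1903076171875, -158.59153747558594), (403.75439453125, 182.26113891601562), 51.88212203979492) 1.2453846979370642 [[135.0, -261.0], [278.0, -374.0], [528.0, -56.0], [384.0, 56.0]]
```

View pics/t_shelf.png

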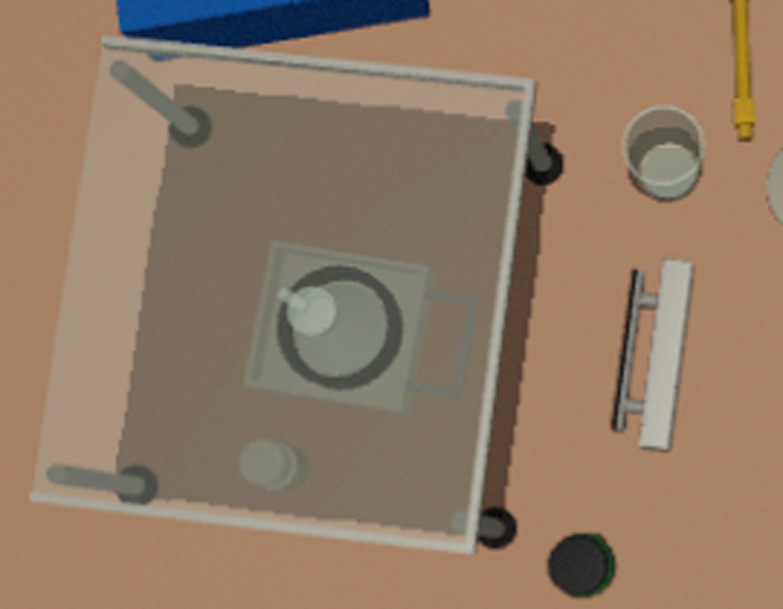

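View pics/t_hook.png

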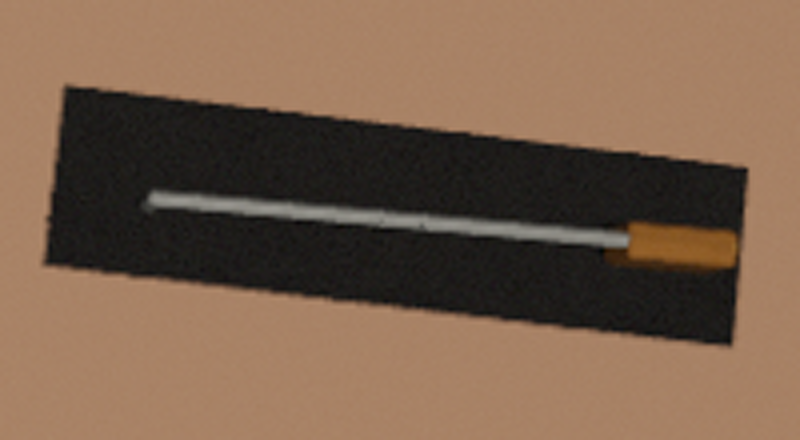

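View pics/s_shelf.png

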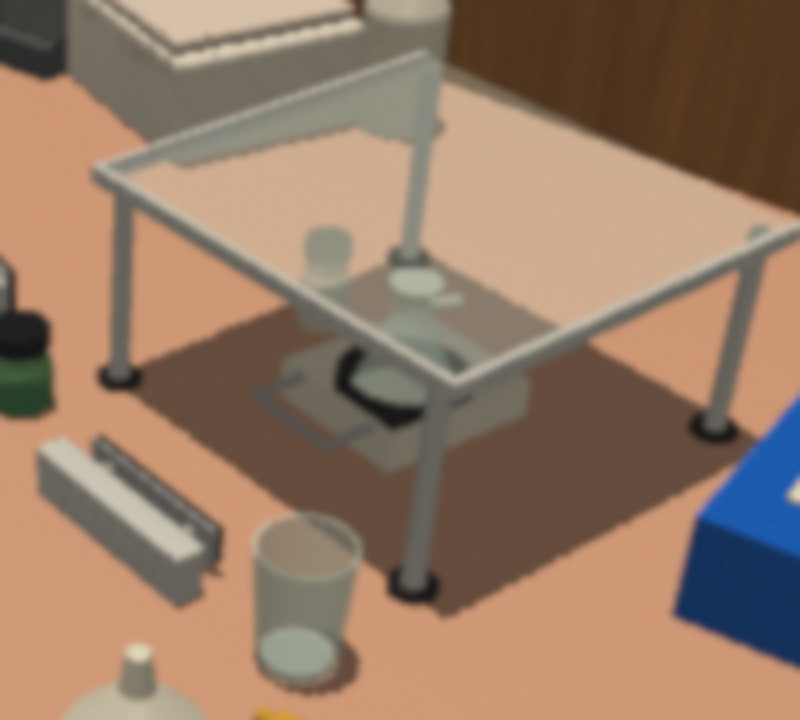

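Run:
```python
from h import *
np.set_printoptions(precision=4,suppress=True)
d=ld("top0"); c=cloud(d); ok=d["range_z"]>0.1
def f(p,s,o): return np.array(p,float)/s+np.array(o)-0.5+0.5/s
cs=lambda *p:f(p,2.9,(60,100)); ch=lambda *p:f(p,4,(335,190))
def show(n,uv,z):
    P=onz(d,uv,z); print(n,P[:,:2].tolist() if 0 else P[:,:2].round(4).tolist()); return P
def ang(P,i,j): return np.degrees(np.arctan2(*(P[j]-P[i])[[1,0]]))
B=show("bar",cs([474,300],[460,393]),.024); print("mid",B.mean(0),"len",np.linalg.norm(B[0]-B[1]),ang(B,1,0))
T=show("tray",cs([275,242],[430,267],[405,412],[246,385]),.028); print("c",T.mean(0),ang(T,1,0),ang(T,2,3),ang(T,2,1),ang(T,3,0),[np.linalg.norm(T[i]-T[i-1]) for i in range(4)])
A=show("stopA block",cs([664,260],[692,263],[668,450],[640,447]),.036); print([np.linalg.norm(A[i]-A[i-1]) for i in range(4)],ang(A,2,1),ang(A,3,0))
Pd=show("pad",cs([633,270],[615,430]),.034);print("len",np.linalg.norm(Pd[0]-Pd[1]),ang(Pd,1,0))
S=show("shelf front",cs([535,80],[475,551]),.15);print(ang(S,1,0),np.linalg.norm(S[0]-S[1]))
show("post feet",cs([545,163],[496,527]),.0)
H=show("hook rod",ch([150,199],[628,238]),.047);print(ang(H,1,0),np.linalg.norm(H[0]-H[1]))
G=show("handle",ch([628,222],[737,229],[737,268],[628,260]),.048);print(G.mean(0),ang(G,1,0),ang(G,2,3))
M=show("mat",ch([65,86],[747,167],[733,346],[46,264]),.003);print(M.mean(0),ang(M,1,0),ang(M,2,3))
show("beaker base",cs([668,170]),0);show("jar",cs([580,565]),.06);show('vial',cs([272,465]),0.03)
for name,a in dict(A=(270,185,302,260),B=(205,320,255,415),C=(455,320,510,415)).items():
    m=ok[a[1]:a[3],a[0]:a[2]];P=c[a[1]:a[3],a[0]:a[2]][m]; P=P[(P[:,2]>0.028)&(P[:,2]<.1)]
    r=cv2.minAreaRect((P[:,:2]*1000).astype(np.float32)); print(name,r,P[:,2].max())
```

```text
bar [[0.5915, 0.2645], [0.5218, 0.2743]]
mid [0.5567 0.2694 0.024 ] len 0.07037946310392544 -7.9613211151079
tray [[0.6365, 0.4146], [0.6161, 0.2971], [0.5076, 0.3143], [0.5287, 0.4339]]
c [0.5722 0.365  0.028 ] 80.15629508547357 79.99403853792751 -9.018234925134065 -10.185424811943593 [np.float64(0.10951945288939101), np.float64(0.11921934634507551), np.float64(0.10987285970361665), np.float64(0.12145592066922002)]
stopA block [[0.6181, 0.122], [0.6157, 0.1013], [0.4774, 0.1194], [0.4798, 0.1398]]
[np.float64(0.1394920570389888), np.float64(0.020818643208914585), np.float64(0.1394386171404988), np.float64(0.020583012846335735)] -7.43405463994564 -7.336951483313268
pad [[0.6112, 0.1451], [0.4925, 0.1583]]
len 0.11939322749081757 -6.349529625603579
shelf front [[0.7211, 0.2033], [0.4028, 0.241]]
-6.74380390293018 0.3204957396468995
post feet [[0.7015, 0.2152], [0.4232, 0.2505]]
hook rod [[0.5079, -0.0539], [0.4853, -0.3063]]
84.89256403052006 0.25343349548745275
handle [[0.4937, -0.3063], [0.4895, -0.3646], [0.4689, -0.3638], [0.4736, -0.3056]]
[ 0.4814 -0.3351  0.048 ] 85.9098428599583 85.35206465659174
mat [[0.575, -0.0124], [0.5277, -0.3875], [0.4294, -0.3757], [0.4774, -0.0008]]
[ 0.5023 -0.1941  0.003 ] 82.81347873645306 82.71221650861709
beaker base [[0.695, 0.1208]]
jar [[0.394, 0.181]]
vial [[0.4688, 0.4125]]
A ((550.4274291992188, 132.75914001464844), (44.742103576660156, 141.0984649658203), 82.51110076904297) 0.043686369422209825
B ((240.14630126953125, 243.55072021484375), (59.170440673828125, 186.0348663330078), 71.4775390625) 0.05587391190184787
C ((234.31036376953125, -283.5987548828125), (60.278690338134766, 185.64956665039062), 66.42279815673828) 0.05415619022583207
```

Request:
{"api": "carry_out", "payload": {
  "motion": [2.91,2.6,-1.4,0,0,6.76,-1,2.91,2.6,-1.4,0,0,6.76,-1,2.91,2.6,-1.4,0,0,6.76,-1,2.91,2.6,-1.4,0,0,6.76,-1,2.91,2.6,-1.4,0,0,6.76,-1,2.91,2.6,-1.4,0,0,6.76,-1,2.91,2.6,-1.4,0,0,6.76,-1,2.91,2.6,-1.4,0,0,6.76,-1,2.91,2.6,-1.4,0,0,6.76,-1,2.91,2.6,-1.4,0,0,6.76,-1,0,0,0,0,0,0,-1]
}}

```text
time: 1.02
ee_pos: [0.4784, -0.3281, 0.1037]
orientation: [-0.002, 0.718, 0.696, 0.001]
ft_force: [0.5, -0.1, -0.6]
opening: 0.0851
```

```bash
cat >> h.py <<'E'
from scipy.spatial.transform import Rotation as R
def st():
    from rig import read_state
    s=read_state(); q=s["orientation"]; r=R.from_quat([q[1],q[2],q[3],q[0]])
    m=r.as_matrix()
    # desired down; report yaw of tool y, tilt
    print("t",round(s["time"],3),"pos",s["ee_pos"].round(4),"yaw_y",round(np.degrees(np.arctan2(m[1,1],m[0,1])),2),"z",m[:,2].round(4),"F",s["ft_force"].round(2),"M",s["moment"].round(3),"op",round(s["opening"],4))
    T=np.eye(4);T[:3,:3]=m;T[:3,3]=s["ee_pos"]; return s,T
E
python3 - <<'E'
from h import *
from rig import snapshot
s,T=st(); d=snapshot("wrist"); d["T"]=T@d["tool_from_camera"]; pickle.dump(d,open("w1.pkl","wb")); cv2.imwrite("pics/w1.png",d["frame"]); print(s["qpos"])
E
```

```text
t 1.017 pos [ 0.4784 -0.3281  0.1037] yaw_y -1.71 z [-3.e-04  4.e-03 -1.e+00] F [ 0.48 -0.09 -0.57] M [-0.018  0.021  0.022] op 0.0851
[-0.73062453  0.0837913   1.83645077  0.00299048  1.22421938 -0.70184803]
```

View pics/w1.png

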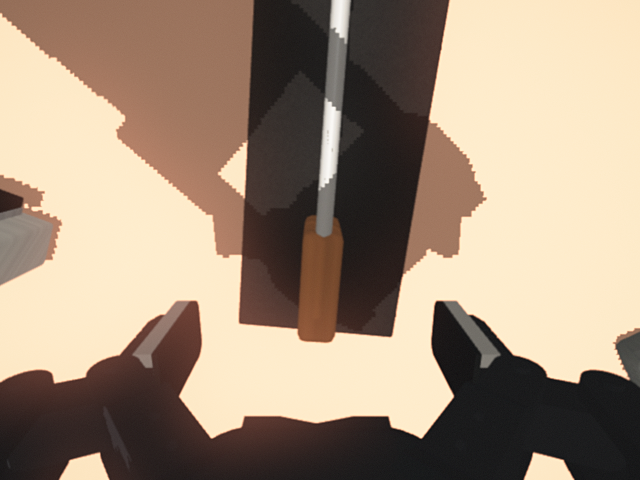

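Run:
```python
from h import *
d=ld("w1"); P=onz(d,[[305,217],[342,219],[335,340],[299,338]],.048); print(P.round(4),P.mean(0))
r=onz(d,[[340,0],[324,230]],.043); print(r, np.degrees(np.arctan2(*(r[0]-r[1])[[1,0]])))
```

```text
[[ 0.4749 -0.2985  0.048 ]
 [ 0.4924 -0.2999  0.048 ]
 [ 0.4881 -0.3639  0.048 ]
 [ 0.4695 -0.3622  0.048 ]] [ 0.48123001 -0.33110591  0.048     ]
[[ 0.49279074 -0.20718469  0.043     ]
 [ 0.48382285 -0.30634214  0.043     ]] 84.83217640035636
```

Request:
{"api": "carry_out", "payload": {
  "motion": [0.3,-0.5,-2,0,0,-3.5,-1,0,0,-2,0,0,0,-1,0,0,-2,0,0,0,-1,0,0,-1,0,0,0,-1,0,0,0,0,0,0,-1]
}}

```text
time: 1.48
ee_pos: [0.4803, -0.3372, 0.0341]
orientation: [0.001, 0.742, 0.671, -0.0]
ft_force: [0.1, -0.7, -0.1]
opening: 0.0855
```

Run:
```python
from h import *
st()
```

```text
t 1.483 pos [ 0.4803 -0.3372  0.0341] yaw_y -5.75 z [ 0.001  -0.0021 -1.    ] F [ 0.1  -0.67 -0.13] M [ 0.     0.039 -0.001] op 0.0855
```

Request:
{"api": "carry_out", "payload": {
  "motion": [0.1,0.4,-0.5,0,0,0.6,-1,0,0,0,0,0,0,-1,0,0,0,0,0,0,1,0,0,0,0,0,0,1,0,0,0,0,0,0,1,0,0,0,0,0,0,1,0,0,0,0,0,0,1,0,0,0,0,0,0,1,0,0,0,0,0,0,1,0,0,0,0,0,0,1],
  "force": 100
}}

```text
time: 2.32
ee_pos: [0.483, -0.3369, 0.035]
orientation: [0.006, 0.739, 0.674, -0.0]
ft_force: [-0.5, -0.1, -1.3]
opening: 0.0189
```

Run:
```python
from h import *
st()
```

```text
t 2.317 pos [ 0.483  -0.3369  0.035 ] yaw_y -5.27 z [ 0.0074 -0.0085 -0.9999] F [-0.48 -0.12 -1.29] M [-0.055  0.066  0.026] op 0.0189
```

Request:
{"api": "carry_out", "payload": {
  "motion": [0,0,1,0,0,0,1,0,0,2,0,0,0,1,0,0,2,0,0,0,1,0,0,1.5,0,0,0,1,0,0,0,0,0,0,1,0,0,0,0,0,0,1]
}}

```text
time: 2.82
ee_pos: [0.481, -0.3349, 0.1018]
orientation: [0.003, 0.739, 0.674, -0.0]
ft_force: [-0.2, 0.5, -1.6]
opening: 0.0191
```

Run:
```python
from h import *
from rig import snapshot
s,T=st()
d=snapshot("wrist"); d["T"]=T@d["tool_from_camera"]; pickle.dump(d,open("w2.pkl","wb")); cv2.imwrite("pics/w2.png",d["frame"])
for n in ["scene","top"]:
    d=snapshot(n);pickle.dump(d,open(f"{n}2.pkl","wb"))
crop(ld("top2"),335,170,535,320,4,"pics/t2.png"); crop(ld("scene2"),100,200,340,380,3.2,"pics/s2.png")
```

```text
t 2.817 pos [ 0.481  -0.3349  0.1018] yaw_y -5.26 z [ 0.0032 -0.0047 -1.    ] F [-0.23  0.47 -1.64] M [-0.034  0.07   0.001] op 0.0191
```

View pics/t2.png

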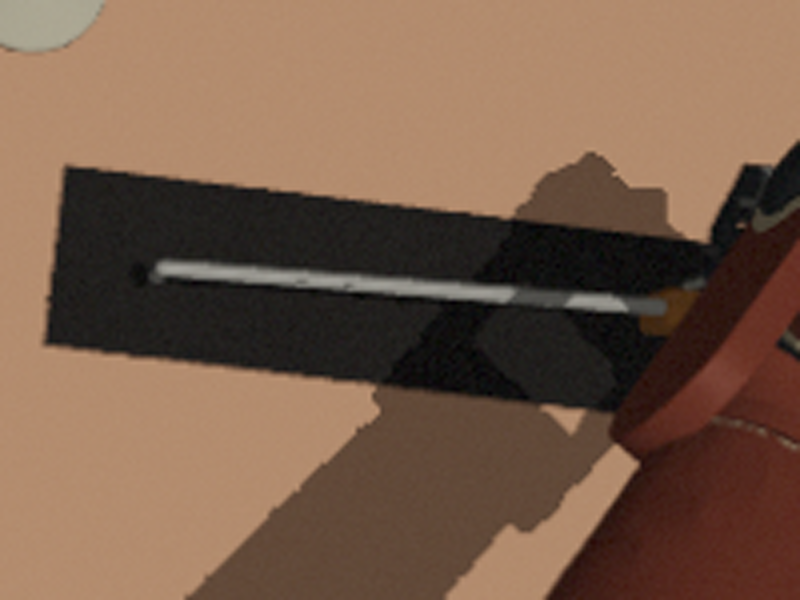

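View pics/s2.png

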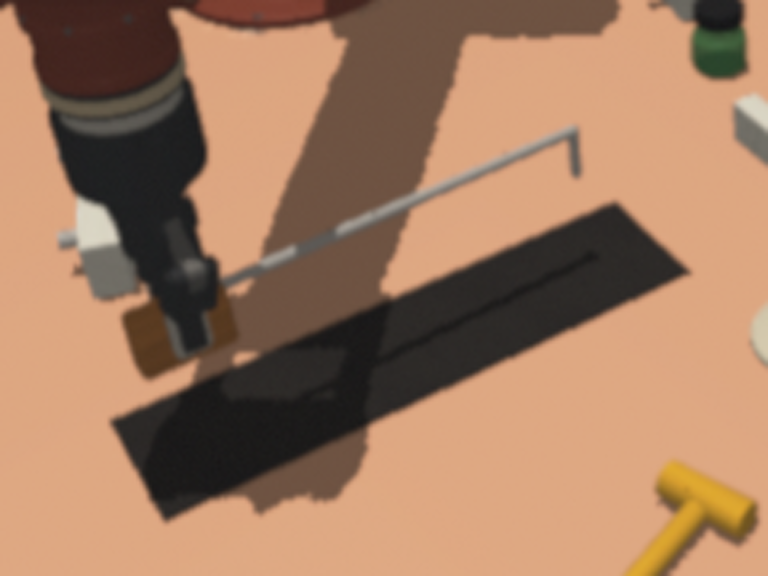

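View pics/w2.png

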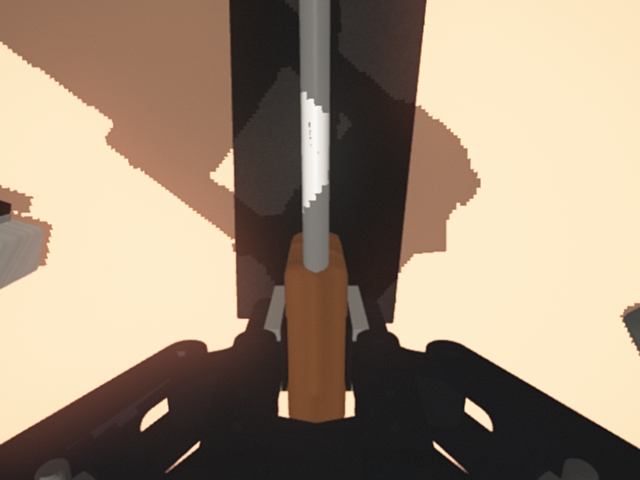

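```bash
cat >> h.py <<'E'
def tri(l):
    A=np.zeros((3,3));b=np.zeros(3)
    for d,uv in l:
        o,r=ray(d,[uv]); r=r[0]/np.linalg.norm(r[0]); M=np.eye(3)-np.outer(r,r); A+=M;b+=M@o
    x=np.linalg.solve(A,b); return x,[float(np.linalg.norm(proj(d,x)[0]-uv)) for d,uv in l]
def uc(p,s,o): return np.array(p,float)/s+np.array(o)-0.5+0.5/s
E
python3 - <<'E'
from h import *
t,s=ld("top2"),ld("scene2")
a,e=tri([(t,uc((158,267),4,(335,170))),(s,uc((573,131),3.2,(100,200)))]); print("rod end",a,e)
b,e=tri([(t,uc((150,277),4,(335,170))),(s,uc((577,175),3.2,(100,200)))]); print("tip",b,e)
r,e=tri([(t,uc((640,305),4,(335,170))),(s,uc((229,284),3.2,(100,200)))]); print("rod near",r,e)
E
```

```text
rod end [ 0.50585024 -0.05468634  0.10800635] [1.4510646972666417, 1.3361163432003373]
tip [ 0.5050737  -0.05392187  0.06931853] [1.2544686400816445, 1.1682287773737337]
rod near [ 0.4846604  -0.29934895  0.10513176] [2.4117495456508884, 2.5704757957809896]
```

Request:
{"api": "carry_out", "payload": {
  "motion": [0.43,3.3,0,0,0,-0.5,1,0.43,3.4,0,0,0,-0.5,1,0.43,3.4,0,0,0,-0.5,1,0.43,3.4,0,0,0,-0.5,1,0.43,3.4,0,0,0,0,1,0.43,3.4,0,0,0,0,1,0.43,3.4,0,0,0,0,1,0.43,3.4,0,0,0,0,1,0.43,3.0,0,0,0,0,1,0.43,2,0,0,0,0,1,0,0,0,0,0,0,1]
}}

```text
time: 3.88
ee_pos: [0.5141, 0.0012, 0.0865]
orientation: [-0.008, 0.753, 0.657, -0.006]
ft_force: [0.1, -0.9, -1.8]
opening: 0.019
```

Run:
```python
from h import *
from rig import snapshot
s,T=st()
for n in ["scene","top"]:
    d=snapshot(n);pickle.dump(d,open(f"{n}3.pkl","wb"))
crop(ld("top3"),130,150,330,300,4,"pics/t3.png"); crop(ld("scene3"),300,120,500,270,4,"pics/s3.png")
```

```text
t 3.883 pos [0.5141 0.0012 0.0865] yaw_y -7.78 z [-0.019   0.0041 -0.9998] F [ 0.09 -0.89 -1.82] M [-0.061 -0.027 -0.002] op 0.019
```

View pics/t3.png

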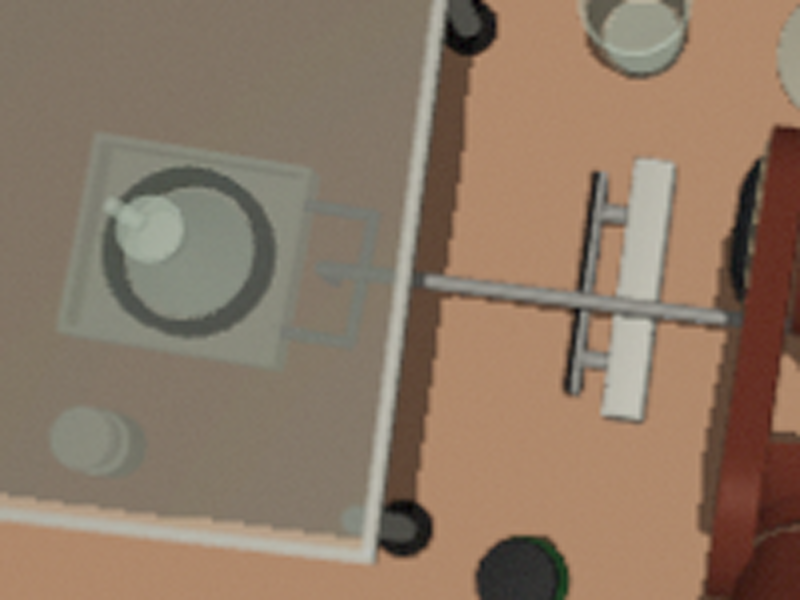

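View pics/s3.png

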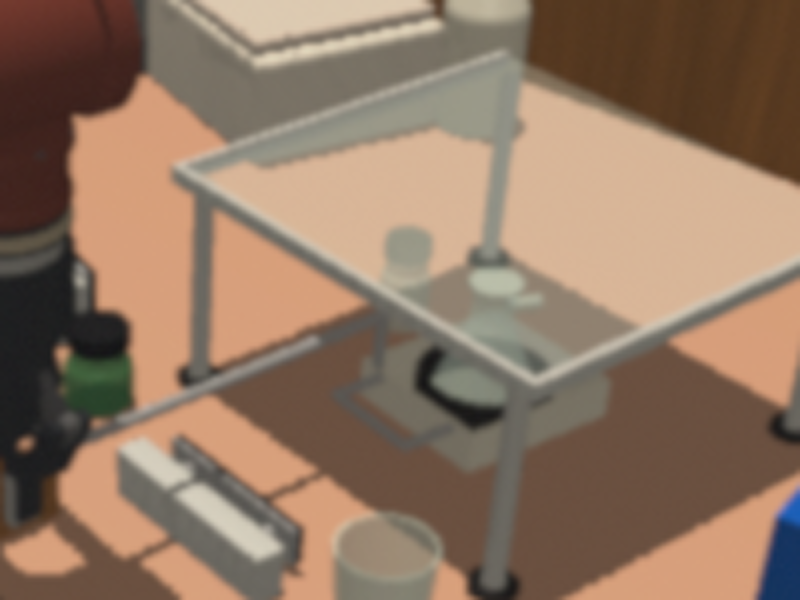

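Run:
```python
from h import *
t,s=ld("top3"),ld("scene3");o=(130,150);q=(300,120)
for n,a,b in [("rodend",(320,268),(381,316)),("tip",(331,279),(383,378))]:
    print(n,tri([(t,uc(a,4,o)),(s,uc(b,4,q))]))
# bow corners outer: top & scene
for n,a,b in [("c+",(377,213),(405,443)),("c-",(352,342),(337,393))]:
    print(n,tri([(t,uc(a,4,o)),(s,uc(b,4,q))]), onz(t,[uc(a,4,o)],.024),onz(s,[uc(b,4,q)],.024))
```

```text
rodend (array([0.55059059, 0.27829376, 0.09510177]), [0.955099393500678, 0.7765011074942573])
tip (array([0.55230223, 0.28234055, 0.04748996]), [0.44912786770123697, 0.37130113849914864])
c+ (array([0.59077021, 0.26157963, 0.02628952]), [0.5945913585749247, 0.5104303344708684]) [[0.59206432 0.26291082 0.024     ]] [[0.58819103 0.26299395 0.024     ]]
c- (array([0.5213716 , 0.2750422 , 0.02428845]), [0.4001328458691242, 0.32855573102085295]) [[0.52199291 0.27573883 0.024     ]] [[0.52069306 0.2745626  0.024     ]]
```

Request:
{"api": "carry_out", "payload": {
  "motion": [0.6,1.1,0,-0.2,-1.1,0,1,0,0,0,0,0,0,1]
}}

```text
time: 4.15
ee_pos: [0.5196, 0.0086, 0.0852]
orientation: [0.0, 0.755, 0.656, -0.001]
ft_force: [-0.1, 0.3, -2.6]
opening: 0.0185
```

Run:
```python
from h import *
st()
```

```text
t 4.15 pos [0.5196 0.0086 0.0852] yaw_y -8.02 z [-9.0e-04 -1.6e-03 -1.0e+00] F [-0.15  0.31 -2.55] M [0.001 0.005 0.069] op 0.0185
```

Request:
{"api": "carry_out", "payload": {
  "motion": [0,0.5,-1,0,0,0,1,0,0,-1.5,0,0,0,1,0,0,-1.0,0,0,0,1,0,0,0,0,0,0,1]
}}

```text
time: 4.48
ee_pos: [0.5198, 0.0118, 0.0478]
orientation: [0.001, 0.756, 0.654, -0.001]
ft_force: [-0.2, 0.0, -2.4]
opening: 0.0189
```

Run:
```python
from h import *
from rig import snapshot
s,T=st()
for n in ["scene","top"]:
    d=snapshot(n);pickle.dump(d,open(f"{n}4.pkl","wb"))
crop(ld("top4"),160,170,330,270,4,"pics/t4.png"); crop(ld("scene4"),300,160,460,280,5,"pics/s4.png")
```

```text
t 4.483 pos [0.5198 0.0118 0.0478] yaw_y -8.26 z [ 3.0e-04 -2.3e-03 -1.0e+00] F [-0.19  0.01 -2.41] M [-0.032  0.019 -0.006] op 0.0189
```

View pics/t4.png

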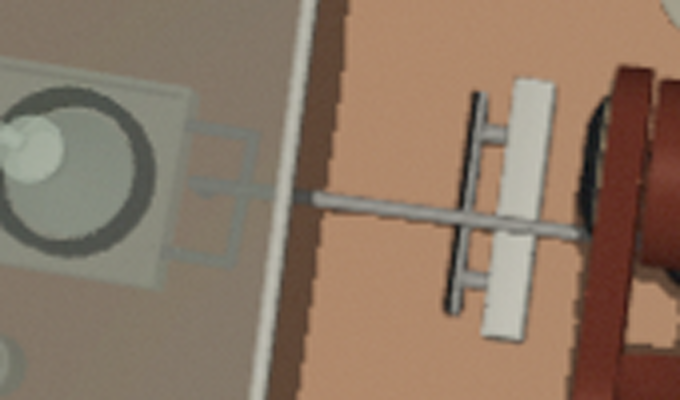

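View pics/s4.png

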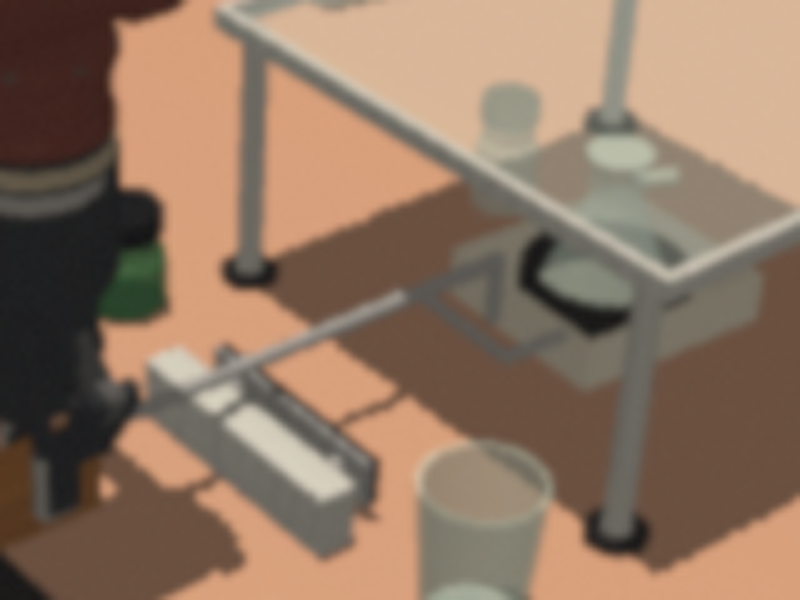

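Request:
{"api": "carry_out", "payload": {
  "motion": [0,0,-0.5,0,0,0.3,1,-0.05,-0.4,0,0,0,0.2,1,-0.05,-0.4,0,0,0,0.2,1,-0.05,-0.4,0,0,0,0,1,-0.05,-0.4,0,0,0,0,1,-0.05,-0.4,0,0,0,0,1]
}}

```text
time: 5.08
ee_pos: [0.5199, -0.0098, 0.0463]
orientation: [0.003, 0.752, 0.659, 0.002]
ft_force: [0.2, 2.7, -2.5]
opening: 0.0188
```

Run:
```python
from h import *
st()
```

```text
t 5.083 pos [ 0.5199 -0.0098  0.0463] yaw_y -7.49 z [ 0.0069 -0.0017 -1.    ] F [ 0.2   2.69 -2.53] M [-0.01   0.038 -0.046] op 0.0188
```

Request:
{"api": "carry_out", "payload": {
  "motion": [-0.1,-0.4,-0.1,0,0.2,0,1,-0.1,-0.4,-0.1,0,0.2,0,1,-0.1,-0.4,-0.1,0,0,0,1,-0.1,-0.4,0,0,0,0,1,-0.1,-0.4,0,0,0,0,1,-0.1,-0.4,0,0,0,0,1,-0.1,-0.4,0,0,0,0,1,-0.1,-0.4,0,0,0,0,1]
}}

```text
time: 5.75
ee_pos: [0.5121, -0.0442, 0.0441]
orientation: [-0.0, 0.752, 0.659, 0.001]
ft_force: [0.4, 2.9, -1.0]
opening: 0.0189
```

Run:
```python
from h import *
from rig import snapshot
s,T=st()
for n in ["scene","top"]:
    d=snapshot(n);pickle.dump(d,open(f"{n}5.pkl","wb"))
crop(ld("top5"),160,170,330,270,4,"pics/t5.png"); crop(ld("scene5"),300,160,460,280,5,"pics/s5.png")
```

```text
t 5.75 pos [ 0.5121 -0.0442  0.0441] yaw_y -7.61 z [ 0.0018  0.0021 -1.    ] F [ 0.39  2.91 -1.05] M [ 0.495 -0.153 -0.084] op 0.0189
```

View pics/t5.png

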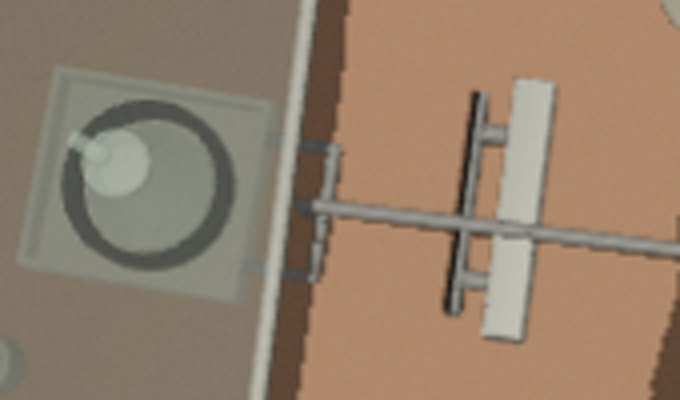

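View pics/s5.png

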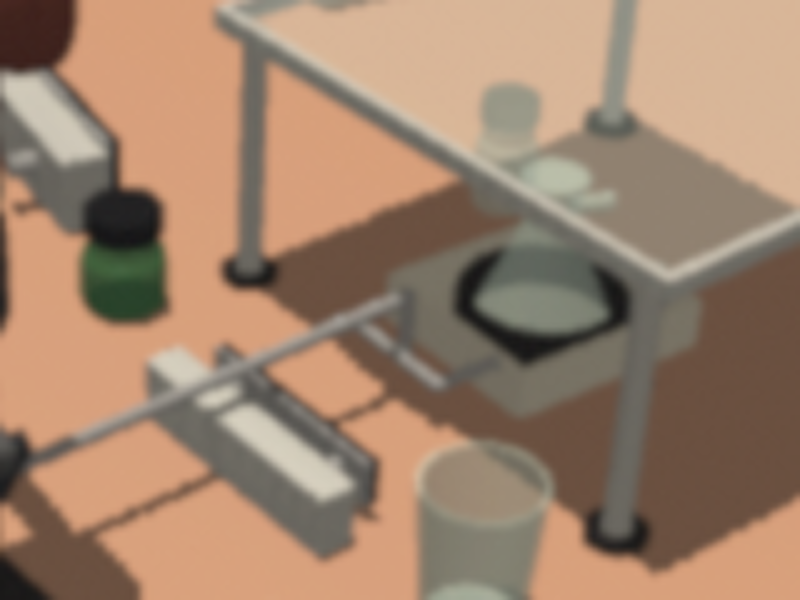

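Run:
```python
from h import *
t=ld("top5");o=(160,170)
B=onz(t,[uc(p,4,o) for p in [(334,147),(316,277)]],.024); P=onz(t,[uc(p,4,o) for p in [(475,93),(448,312)]],.034)
W=onz(t,[uc(p,4,o) for p in [(527,80),(497,338)]],.036)
an=lambda X:np.degrees(np.arctan2(*(X[0]-X[1])[[1,0]]))
u=np.array([.129,.9916,0])
print(B,an(B),P,an(P),an(W),"gap centre", (B.mean(0)-P.mean(0))@u-.0035, "lat",(B.mean(0)-P.mean(0))@[.9916,-.129,0])
```

```text
[[0.584011   0.22107884 0.024     ]
 [0.51352772 0.23034131 0.024     ]] -7.48654622628491 [[0.61098431 0.14415059 0.034     ]
 [0.49323844 0.1585185  0.034     ]] -6.957107107166929 -6.691513856700094 gap centre 0.06981965676644909 lat -0.012908386615469974
```

Request:
{"api": "carry_out", "payload": {
  "motion": [-0.06,-0.45,0.05,0,0,0,1,-0.06,-0.45,0,0,0,0,1,-0.06,-0.45,0,0,0,0,1,-0.06,-0.45,0,0,0,0,1,-0.06,-0.45,0,0,0,0,1,-0.06,-0.45,0,0,0,0,1,-0.06,-0.45,0,0,0,0,1,-0.06,-0.45,0,0,0,0,1,-0.06,-0.45,0,0,0,0,1,-0.06,-0.45,0,0,0,0,1,-0.06,-0.45,0,0,0,0,1]
}}

```text
time: 6.77
ee_pos: [0.504, -0.0985, 0.044]
orientation: [-0.001, 0.752, 0.659, 0.001]
ft_force: [0.8, 2.5, -1.9]
opening: 0.0184
```

Run:
```python
from h import *
from rig import snapshot
s,T=st()
for n in ["top"]:
    d=snapshot(n);pickle.dump(d,open(f"{n}6.pkl","wb"))
crop(ld("top6"),160,170,330,270,4,"pics/t6.png")
```

```text
t 6.767 pos [ 0.504  -0.0985  0.044 ] yaw_y -7.57 z [-1.0e-04  1.7e-03 -1.0e+00] F [ 0.76  2.47 -1.9 ] M [ 0.404 -0.059 -0.028] op 0.0184
```

View pics/t6.png

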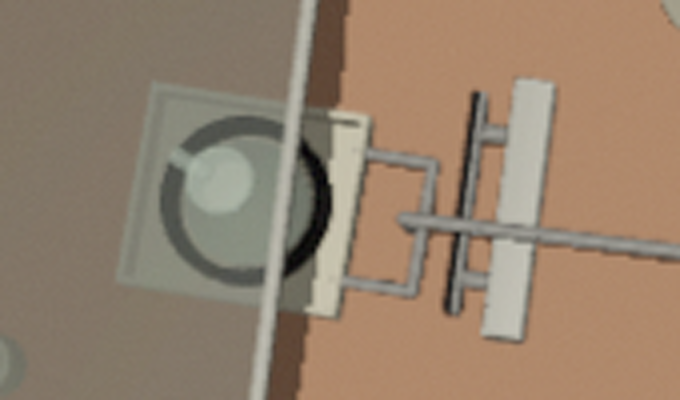

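Request:
{"api": "carry_out", "payload": {
  "motion": [-0.03,-0.2,0,0,0,0,1,-0.03,-0.2,0,0,0,0,1]
}}

```text
time: 6.98
ee_pos: [0.5032, -0.1038, 0.0441]
orientation: [-0.001, 0.752, 0.659, 0.0]
ft_force: [0.3, 2.9, -1.2]
opening: 0.0186
```

Request:
{"api": "carry_out", "payload": {
  "motion": [-0.02,-0.15,0,0,0,0,1]
}}

```text
time: 7.07
ee_pos: [0.503, -0.1055, 0.0441]
orientation: [-0.001, 0.752, 0.659, 0.0]
ft_force: [1.3, 2.5, -1.1]
opening: 0.0188
```

Request:
{"api": "carry_out", "payload": {
  "motion": [-0.02,-0.15,0,0,0,0,1]
}}

```text
time: 7.15
ee_pos: [0.5028, -0.107, 0.0441]
orientation: [-0.001, 0.752, 0.659, 0.0]
ft_force: [-0.6, 1.7, -2.0]
opening: 0.0185
```

Request:
{"api": "carry_out", "payload": {
  "motion": [-0.02,-0.15,0,0,0,0,1]
}}

```text
time: 7.23
ee_pos: [0.5026, -0.1086, 0.0441]
orientation: [-0.001, 0.752, 0.659, 0.0]
ft_force: [0.7, 3.1, -1.1]
opening: 0.0187
```

Request:
{"api": "carry_out", "payload": {
  "motion": [-0.02,-0.1,0,0,0,0,1]
}}

```text
time: 7.32
ee_pos: [0.5023, -0.1097, 0.044]
orientation: [-0.001, 0.752, 0.659, 0.0]
ft_force: [0.4, 2.2, -1.4]
opening: 0.0189
```

Request:
{"api": "carry_out", "payload": {
  "motion": [-0.02,-0.1,0,0,0,0,1]
}}

```text
time: 7.4
ee_pos: [0.5021, -0.1107, 0.044]
orientation: [-0.001, 0.752, 0.659, 0.0]
ft_force: [0.8, 3.3, -1.9]
opening: 0.0188
```

Request:
{"api": "carry_out", "payload": {
  "motion": [-0.01,-0.1,0,0,0,0,1]
}}

```text
time: 7.48
ee_pos: [0.502, -0.1115, 0.044]
orientation: [-0.001, 0.752, 0.659, 0.001]
ft_force: [0.8, 4.0, -1.4]
opening: 0.0186
```

Request:
{"api": "carry_out", "payload": {
  "motion": [-0.01,-0.1,0,0,0,0,1]
}}

```text
time: 7.57
ee_pos: [0.5018, -0.112, 0.0438]
orientation: [-0.002, 0.752, 0.659, 0.001]
ft_force: [1.2, 5.5, -1.5]
opening: 0.0186
```

Request:
{"api": "carry_out", "payload": {
  "motion": [-0.01,-0.1,0,0,0,0,1]
}}

```text
time: 7.65
ee_pos: [0.5015, -0.1122, 0.0435]
orientation: [-0.002, 0.753, 0.658, 0.002]
ft_force: [1.3, 6.7, -2.4]
opening: 0.0188
```

Request:
{"api": "carry_out", "payload": {
  "motion": [-0.01,-0.1,0,0,0,0,1]
}}

```text
time: 7.73
ee_pos: [0.5013, -0.1123, 0.0432]
orientation: [-0.003, 0.753, 0.658, 0.002]
ft_force: [1.2, 6.1, -2.4]
opening: 0.0186
```

Request:
{"api": "carry_out", "payload": {
  "motion": [-0.01,-0.1,0,0,0,0,1]
}}

```text
time: 7.82
ee_pos: [0.501, -0.1123, 0.0427]
orientation: [-0.004, 0.753, 0.658, 0.003]
ft_force: [1.4, 6.5, -2.8]
opening: 0.0189
```

Request:
{"api": "carry_out", "payload": {
  "motion": [0.01,-0.13,0.05,0,0,0,1]
}}

```text
time: 7.9
ee_pos: [0.5007, -0.1125, 0.0427]
orientation: [-0.005, 0.753, 0.658, 0.003]
ft_force: [0.6, 7.9, -3.1]
opening: 0.0186
```

Request:
{"api": "carry_out", "payload": {
  "motion": [0.01,-0.15,0.05,0,0,0,1]
}}

```text
time: 7.98
ee_pos: [0.5005, -0.1129, 0.0425]
orientation: [-0.006, 0.753, 0.658, 0.004]
ft_force: [1.5, 8.9, -3.8]
opening: 0.019
```

Run:
```python
from h import *
st()
```

```text
t 7.983 pos [ 0.5005 -0.1129  0.0425] yaw_y -7.74 z [-0.0023  0.0148 -0.9999] F [ 1.51  8.95 -3.76] M [ 0.675 -0.251 -0.218] op 0.019
```

Request:
{"api": "carry_out", "payload": {
  "motion": [0.02,-0.15,0.03,-0.5,0,0.1,1]
}}

```text
time: 8.07
ee_pos: [0.5004, -0.1131, 0.0422]
orientation: [-0.004, 0.753, 0.658, 0.002]
ft_force: [1.7, 8.4, -1.5]
opening: 0.0187
```

Request:
{"api": "carry_out", "payload": {
  "motion": [0.02,-0.15,0.03,-0.5,0,0.1,1]
}}

```text
time: 8.15
ee_pos: [0.5006, -0.1132, 0.0421]
orientation: [-0.002, 0.753, 0.658, 0.0]
ft_force: [1.2, 7.6, 0.4]
opening: 0.0189
```

Run:
```python
from h import *
st()
```

```text
t 8.15 pos [ 0.5006 -0.1132  0.0421] yaw_y -7.68 z [-0.0026  0.0039 -1.    ] F [1.21 7.62 0.43] M [ 1.658 -0.38  -0.237] op 0.0189
```

Request:
{"api": "carry_out", "payload": {
  "motion": [0.02,-0.18,0.03,0,0.1,0,1]
}}

```text
time: 8.23
ee_pos: [0.5008, -0.1132, 0.0422]
orientation: [-0.004, 0.753, 0.658, 0.001]
ft_force: [0.7, 10.4, -1.1]
opening: 0.0189
```

Request:
{"api": "carry_out", "payload": {
  "motion": [0.02,-0.18,0.03,-0.1,0.1,0,1]
}}

```text
time: 8.32
ee_pos: [0.5008, -0.1132, 0.0421]
orientation: [-0.006, 0.753, 0.658, 0.001]
ft_force: [1.4, 10.8, -1.0]
opening: 0.0183
```

Run:
```python
from h import *
st()
```

```text
t 8.317 pos [ 0.5008 -0.1132  0.0421] yaw_y -7.75 z [-0.0065  0.01   -0.9999] F [ 1.41 10.78 -0.98] M [ 1.347 -0.22  -0.072] op 0.0183
```

Request:
{"api": "carry_out", "payload": {
  "motion": [0.02,-0.17,0.03,-0.25,0.05,0,1,0.02,-0.17,0.03,-0.25,0.05,0,1]
}}

```text
time: 8.48
ee_pos: [0.5007, -0.1132, 0.0418]
orientation: [-0.007, 0.754, 0.657, -0.001]
ft_force: [0.8, 8.7, -0.9]
opening: 0.0188
```

Request:
{"api": "carry_out", "payload": {
  "motion": [0.02,-0.17,0.03,-0.25,0.05,0,1,0.02,-0.17,0.03,-0.25,0.05,0,1]
}}

```text
time: 8.65
ee_pos: [0.5007, -0.1132, 0.0416]
orientation: [-0.007, 0.754, 0.657, -0.002]
ft_force: [0.9, 9.0, -1.0]
opening: 0.019
```

Run:
```python
from h import *
st()
```

```text
t 8.65 pos [ 0.5007 -0.1132  0.0416] yaw_y -7.85 z [-0.0125  0.0081 -0.9999] F [ 0.9   8.95 -0.99] M [ 1.54  -0.222 -0.01 ] op 0.019
```

Request:
{"api": "carry_out", "payload": {
  "motion": [0.02,-0.2,0.04,-0.22,-0.1,0.05,1,0.02,-0.2,0.04,-0.22,-0.1,0.05,1]
}}

```text
time: 8.82
ee_pos: [0.5008, -0.1133, 0.0417]
orientation: [-0.007, 0.754, 0.657, -0.001]
ft_force: [0.8, 10.1, -0.8]
opening: 0.0187
```

Request:
{"api": "carry_out", "payload": {
  "motion": [0.02,-0.2,0.04,-0.22,-0.1,0.05,1,0.02,-0.2,0.04,-0.22,-0.1,0.05,1]
}}

```text
time: 8.98
ee_pos: [0.5008, -0.1134, 0.0415]
orientation: [-0.006, 0.753, 0.658, 0.001]
ft_force: [1.8, 10.2, -1.3]
opening: 0.0187
```

Run:
```python
from h import *
st()
```

```text
t 8.983 pos [ 0.5008 -0.1134  0.0415] yaw_y -7.77 z [-0.0072  0.0109 -0.9999] F [ 1.79 10.18 -1.34] M [ 1.559 -0.211 -0.133] op 0.0187
```

Request:
{"api": "carry_out", "payload": {
  "motion": [0.01,-0.205,0.05,-0.25,-0.05,0.03,1,0.01,-0.205,0.05,-0.25,-0.05,0.03,1,0.01,-0.205,0.05,-0.25,-0.05,0.03,1,0.01,-0.205,0.05,-0.25,-0.05,0.03,1]
}}

```text
time: 9.32
ee_pos: [0.5003, -0.1134, 0.0415]
orientation: [-0.006, 0.754, 0.657, 0.002]
ft_force: [1.8, 10.5, -1.9]
opening: 0.0185
```

Request:
{"api": "carry_out", "payload": {
  "motion": [0.01,-0.205,0.05,-0.25,-0.05,0.03,1,0.01,-0.205,0.05,-0.25,-0.05,0.03,1,0.01,-0.205,0.05,-0.25,-0.05,0.03,1,0.01,-0.205,0.05,-0.25,-0.05,0.03,1]
}}

```text
time: 9.65
ee_pos: [0.4999, -0.1134, 0.0413]
orientation: [-0.006, 0.754, 0.657, 0.003]
ft_force: [2.5, 8.8, -1.9]
opening: 0.0191
```

Run:
```python
from h import *
from rig import snapshot
s,T=st()
for n in ["scene","top"]:
    d=snapshot(n);pickle.dump(d,open(f"{n}7.pkl","wb"))
crop(ld("top7"),160,170,330,270,4,"pics/t7.png"); crop(ld("scene7"),300,160,460,280,5,"pics/s7.png")
```

```text
t 9.65 pos [ 0.4999 -0.1134  0.0413] yaw_y -7.89 z [-0.0031  0.0124 -0.9999] F [ 2.47  8.84 -1.9 ] M [ 1.494 -0.277 -0.168] op 0.0191
```

View pics/t7.png

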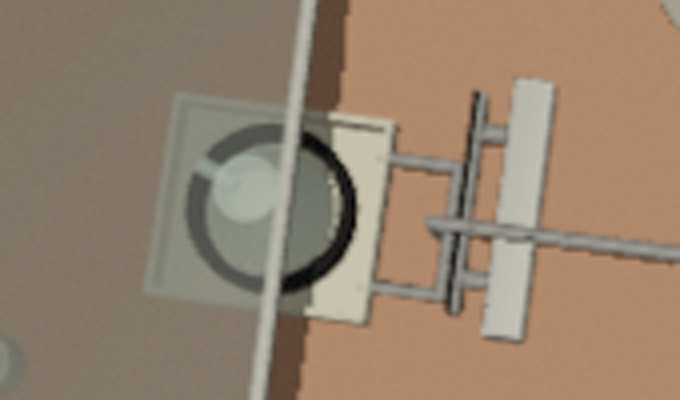

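View pics/s7.png

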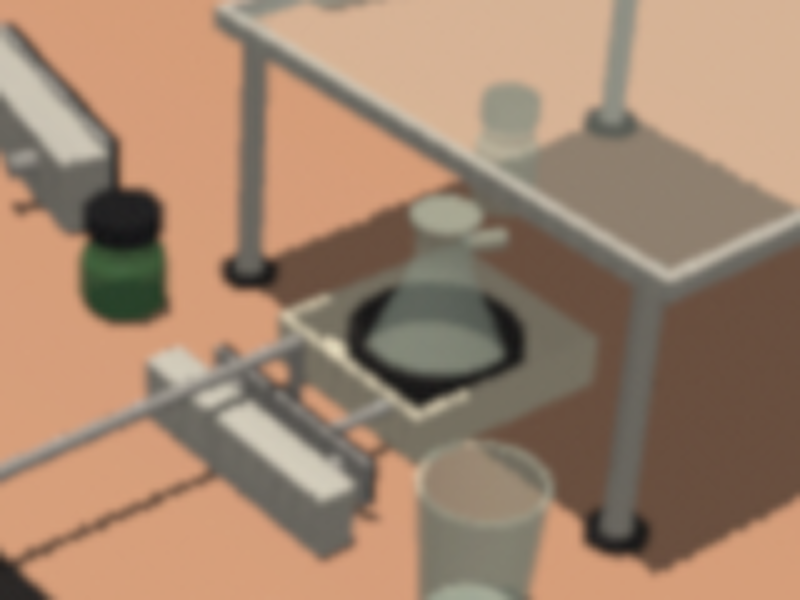

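Request:
{"api": "carry_out", "payload": {
  "motion": [0.05,-0.21,0.05,-0.25,-0.05,0.05,1,0.05,-0.21,0.05,-0.25,-0.05,0.05,1,0.04,-0.21,0.05,-0.25,-0.05,0.05,1,0.04,-0.21,0.05,-0.25,-0.05,0.05,1]
}}

```text
time: 10.08
ee_pos: [0.5003, -0.1135, 0.0409]
orientation: [-0.006, 0.754, 0.657, 0.003]
ft_force: [1.2, 10.3, -1.3]
opening: 0.0189
```

Request:
{"api": "carry_out", "payload": {
  "motion": [0.04,-0.21,0.05,-0.25,-0.05,0.05,1,0.04,-0.21,0.05,-0.25,-0.05,0.05,1,0.04,-0.21,0.05,-0.25,-0.05,0.05,1,0.04,-0.21,0.05,-0.25,-0.05,0.05,1]
}}

```text
time: 10.42
ee_pos: [0.5007, -0.1136, 0.0406]
orientation: [-0.006, 0.753, 0.658, 0.004]
ft_force: [1.9, 9.4, -1.9]
opening: 0.019
```

Run:
```python
from h import *
st()
```

```text
t 10.417 pos [ 0.5007 -0.1136  0.0406] yaw_y -7.73 z [-0.0018  0.0141 -0.9999] F [ 1.91  9.38 -1.94] M [ 1.595 -0.251 -0.052] op 0.019
```

Request:
{"api": "carry_out", "payload": {
  "motion": [0.03,-0.22,0.06,-0.3,-0.05,0.03,1,0.03,-0.22,0.06,-0.3,-0.05,0.03,1,0.03,-0.22,0.06,-0.3,-0.05,0.03,1,0.03,-0.22,0.06,-0.3,-0.05,0.03,1]
}}

```text
time: 10.75
ee_pos: [0.5006, -0.1136, 0.0406]
orientation: [-0.005, 0.753, 0.658, 0.004]
ft_force: [0.8, 10.2, -1.3]
opening: 0.0189
```

Request:
{"api": "carry_out", "payload": {
  "motion": [0.03,-0.22,0.06,-0.3,-0.05,0.03,1,0.03,-0.22,0.06,-0.3,-0.05,0.03,1,0.03,-0.22,0.06,-0.3,-0.05,0.03,1,0.03,-0.22,0.06,-0.3,-0.05,0.03,1]
}}

```text
time: 11.08
ee_pos: [0.5006, -0.1136, 0.0408]
orientation: [-0.005, 0.753, 0.658, 0.004]
ft_force: [2.0, 10.3, -1.5]
opening: 0.0189
```

Request:
{"api": "carry_out", "payload": {
  "motion": [0.03,-0.22,0.06,-0.3,-0.05,0.03,1,0.03,-0.22,0.06,-0.3,-0.05,0.03,1,0.03,-0.22,0.06,-0.3,-0.05,0.03,1,0.03,-0.22,0.06,-0.3,-0.05,0.03,1]
}}

```text
time: 11.42
ee_pos: [0.5006, -0.1136, 0.0411]
orientation: [-0.004, 0.753, 0.658, 0.003]
ft_force: [0.4, 10.5, -1.3]
opening: 0.0186
```

Run:
```python
from h import *
st()
```

```text
t 11.417 pos [ 0.5006 -0.1136  0.0411] yaw_y -7.77 z [ 2.000e-04  1.040e-02 -9.999e-01] F [ 0.4  10.48 -1.28] M [ 1.755 -0.264 -0.012] op 0.0186
```

Request:
{"api": "carry_out", "payload": {
  "motion": [0.01,-0.1,0.04,-0.15,0,0,1,0,0,0,0,0,0,1,0.02,0.15,0,0,0,0,1,0.04,0.3,0,0,0,0,1,0.05,0.4,0,0,0,0,1,0.04,0.3,0,0,0,0,1,0,0,0,0,0,0,1]
}}

```text
time: 12.0
ee_pos: [0.5024, -0.1025, 0.0417]
orientation: [-0.002, 0.753, 0.658, 0.002]
ft_force: [0.6, -0.2, -2.1]
opening: 0.0187
```

Run:
```python
from h import *
from rig import snapshot
s,T=st()
for n in ["top"]:
    d=snapshot(n);pickle.dump(d,open(f"{n}8.pkl","wb"))
crop(ld("top8"),160,170,330,270,4,"pics/t8.png")
```

```text
t 12.0 pos [ 0.5024 -0.1025  0.0417] yaw_y -7.7 z [ 2.0e-04  5.7e-03 -1.0e+00] F [ 0.59 -0.25 -2.07] M [-0.048  0.02   0.003] op 0.0187
```

View pics/t8.png

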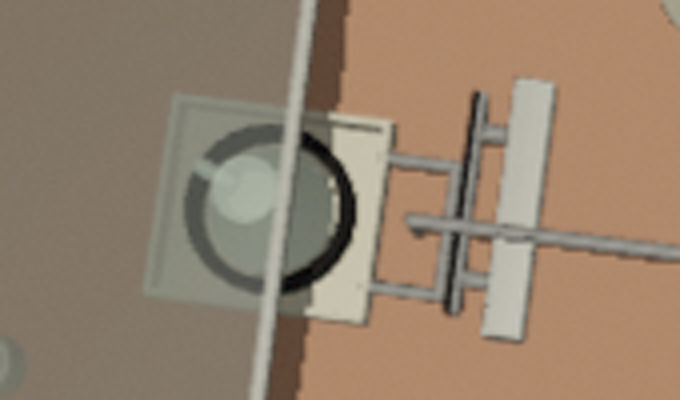

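Run:
```python
from h import *
a,b=[cv2.cvtColor(ld(n)["frame"],cv2.COLOR_BGR2GRAY).astype(np.float32) for n in("top7","top8")]
for n,(x0,y0,x1,y1) in dict(tray=(194,190,262,253),ref=(282,185,302,222),bowtop=(258,205,276,214),bowbot=(250,234,272,248)).items():
    A,B=a[y0:y1,x0:x1],b[y0:y1,x0:x1]; w=cv2.createHanningWindow(A.shape[::-1],cv2.CV_32F); print(n,cv2.phaseCorrelate(A,B,w))
for n in("top7","top8"):
    d=ld(n); crop(d,245,180,305,255,8,f"pics/{n}b.png")
im=np.hstack([cv2.imread("pics/top7b.png")[:, :390],cv2.imread("pics/top8b.png")[:, :390]]); cv2.imwrite("pics/cmp.png",im)
```

```text
tray ((-0.17654912967726943, 0.15694018545266175), 0.9563561148113675)
ref ((0.032109684253681436, 0.16546619324370937), 0.9708290618658065)
bowtop ((-0.16989338338809468, 0.6037404616263116), 0.9340372089250588)
bowbot ((-0.32367353311697755, 0.3589711682981953), 0.9878673911094665)
```

View pics/cmp.png

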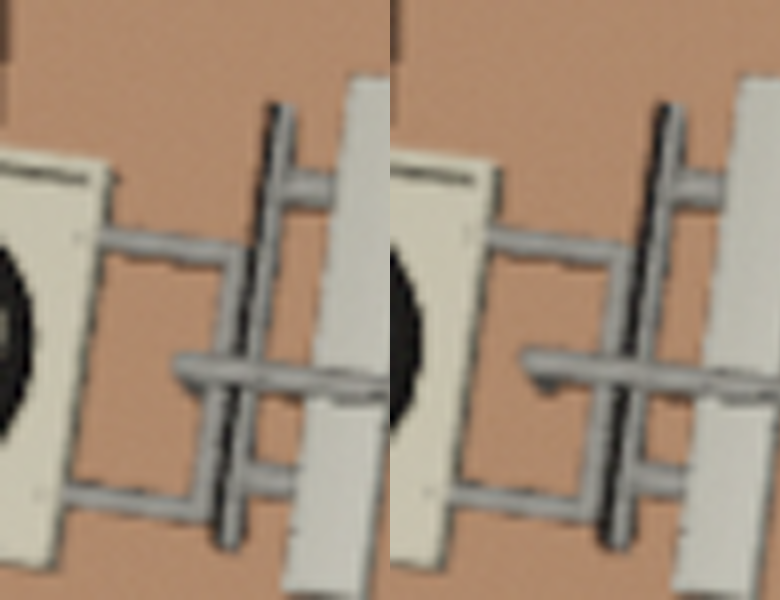

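Request:
{"api": "carry_out", "payload": {
  "motion": [0,0,0.8,0,0,0,1,0,0,1.2,0,0,0,1,0,0,1.5,0,0,0,1,0,0,1.5,0,0,0,1,0,0,1.0,0,0,0,1,0,0,0,0,0,0,1]
}}

```text
time: 12.55
ee_pos: [0.5021, -0.1032, 0.1078]
orientation: [-0.002, 0.753, 0.658, 0.002]
ft_force: [1.0, -0.3, -1.8]
opening: 0.0191
```

Run:
```python
from h import *
from rig import snapshot
s,T=st()
for n in ["scene","top"]:
    d=snapshot(n);pickle.dump(d,open(f"{n}9.pkl","wb"))
crop(ld("scene9"),250,140,450,290,4,"pics/s9.png")
a,b=[cv2.cvtColor(ld(n)["frame"],cv2.COLOR_BGR2GRAY).astype(np.float32) for n in("top8","top9")]
for n,(x0,y0,x1,y1) in dict(tray=(194,190,262,253),ref=(282,185,302,222)).items():
    A,B=a[y0:y1,x0:x1],b[y0:y1,x0:x1]; w=cv2.createHanningWindow(A.shape[::-1],cv2.CV_32F); print(n,cv2.phaseCorrelate(A,B,w))
```

```text
t 12.55 pos [ 0.5021 -0.1032  0.1078] yaw_y -7.7 z [ 3.0e-04  4.3e-03 -1.0e+00] F [ 1.   -0.27 -1.8 ] M [-0.06  -0.012  0.003] op 0.0191
tray ((-0.0002604960047278837, 0.030566163462601992), 0.9855359364300966)
ref ((-0.008618481840116488, -0.19335891567001084), 0.9793094201385975)
```

View pics/s9.png

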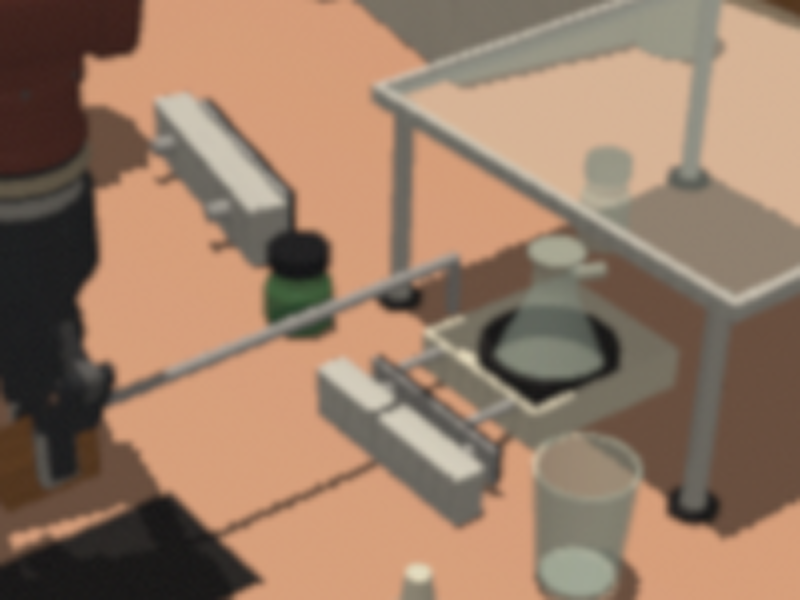

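Request:
{"api": "carry_out", "payload": {
  "motion": [-0.2,-2,0.1,0,0,0,1,-0.2,-2.8,0.1,0,0,0,1,-0.2,-2.8,0.1,0,0,0,1,-0.2,-2.8,0.1,0,0,0,1,-0.2,-2.8,0.1,0,0,0,1,-0.2,-2.8,0,0,0,0,1,-0.2,-2.8,0,0,0,0,1,-0.2,-2.4,0,0,0,0,1,-0.1,-1.2,0,0,0,0,1,0,0,0,0,0,0,1]
}}

```text
time: 13.48
ee_pos: [0.4762, -0.3321, 0.1002]
orientation: [-0.011, 0.752, 0.659, -0.001]
ft_force: [-0.3, -0.3, -1.8]
opening: 0.0188
```

Run:
```python
from h import *
st()
```

```text
t 13.483 pos [ 0.4762 -0.3321  0.1002] yaw_y -7.48 z [-0.0162  0.0155 -0.9997] F [-0.32 -0.26 -1.77] M [ 0.007  0.005 -0.024] op 0.0188
```

Request:
{"api": "carry_out", "payload": {
  "motion": [0.8,0.1,-1,-0.9,-0.9,0,1,0,0,-1.5,0,0,0,1,0,0,-1.5,0,0,0,1,0,0,-1,0,0,0,1,0,0,0,0,0,0,1]
}}

```text
time: 13.9
ee_pos: [0.4839, -0.3263, 0.046]
orientation: [-0.002, 0.752, 0.659, 0.001]
ft_force: [-1.1, 0.1, -1.6]
opening: 0.0187
```

Run:
```python
from h import *
from rig import snapshot
s,T=st()
for n in ["scene","top"]:
    d=snapshot(n);pickle.dump(d,open(f"{n}10.pkl","wb"))
crop(ld("scene10"),100,200,340,380,3.2,"pics/s10.png"); crop(ld("top10"),335,170,535,320,4,"pics/t10.png")
```

```text
t 13.9 pos [ 0.4839 -0.3263  0.046 ] yaw_y -7.49 z [-0.0022  0.0046 -1.    ] F [-1.07  0.13 -1.56] M [-0.026  0.07  -0.028] op 0.0187
```

View pics/s10.png

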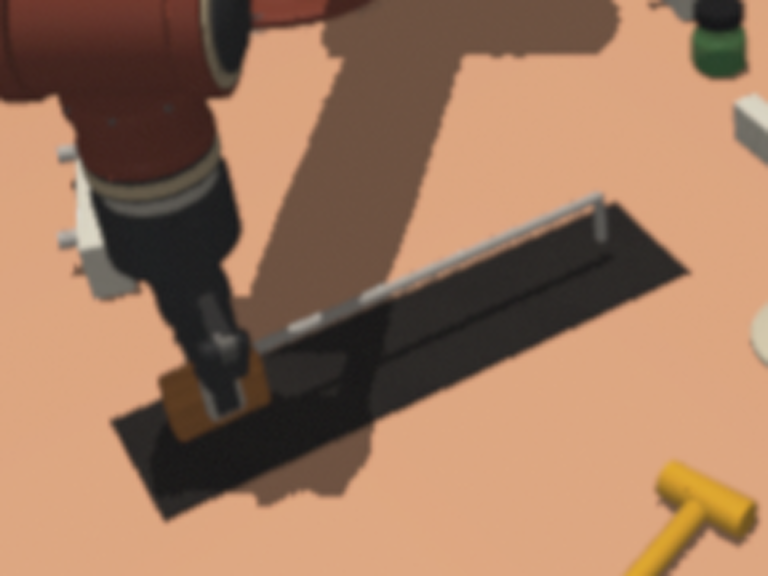

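View pics/t10.png

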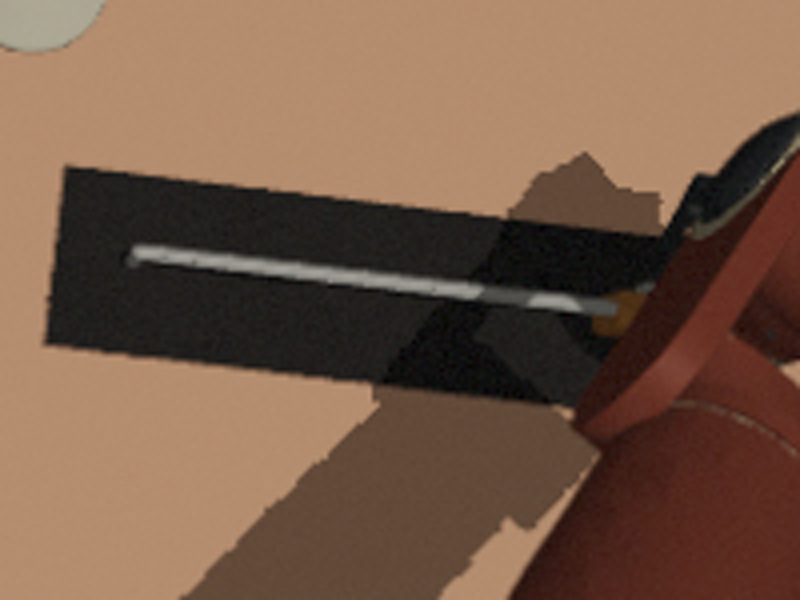

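Request:
{"api": "carry_out", "payload": {
  "motion": [0,-0.2,-0.4,-0.25,-0.1,0,1,0,0,-0.3,0,0,0,1,0,0,-0.1,0,0,0,1]
}}

```text
time: 14.25
ee_pos: [0.4866, -0.3299, 0.0422]
orientation: [0.004, 0.751, 0.66, 0.0]
ft_force: [-0.2, -0.4, -1.9]
opening: 0.0186
```

Request:
{"api": "carry_out", "payload": {
  "motion": [0,0,-0.1,0,0,0,1,0,0,-0.1,0,0,0,1]
}}

```text
time: 14.42
ee_pos: [0.4871, -0.3303, 0.0411]
orientation: [0.005, 0.751, 0.66, 0.0]
ft_force: [0.0, 0.6, -0.4]
opening: 0.0185
```

Run:
```python
from h import *
st()
```

```text
t 14.417 pos [ 0.4871 -0.3303  0.0411] yaw_y -7.43 z [ 0.0069 -0.0063 -1.    ] F [ 0.03  0.64 -0.37] M [-0.047  0.045 -0.013] op 0.0185
```

Request:
{"api": "carry_out", "payload": {
  "motion": [0,0,-0.2,0.5,0.4,0,1,0,0,-0.15,0,0,0,1,0,0,-0.15,0,0,0,1]
}}

```text
time: 14.67
ee_pos: [0.4877, -0.331, 0.0367]
orientation: [-0.001, 0.752, 0.66, 0.001]
ft_force: [-0.4, -0.2, -1.4]
opening: 0.0191
```

Run:
```python
from h import *
st()
```

```text
t 14.667 pos [ 0.4877 -0.331   0.0367] yaw_y -7.45 z [ 7.e-04  2.e-03 -1.e+00] F [-0.36 -0.16 -1.36] M [-0.037 -0.014 -0.004] op 0.0191
```

Request:
{"api": "carry_out", "payload": {
  "motion": [-0.1,0,-0.15,-0.1,0,0,1,0,0,-0.1,0,0,0,1]
}}

```text
time: 14.83
ee_pos: [0.4867, -0.3311, 0.0344]
orientation: [-0.0, 0.752, 0.66, 0.0]
ft_force: [-3.9, 3.3, 8.7]
opening: 0.0187
```

Request:
{"api": "carry_out", "payload": {
  "motion": [0,0,-0.1,0,0,0,1]
}}

```text
time: 14.92
ee_pos: [0.4867, -0.3311, 0.0344]
orientation: [-0.001, 0.752, 0.66, 0.0]
ft_force: [-3.2, 4.0, 9.7]
opening: 0.0185
```

Run:
```python
from h import *
st()
```

```text
t 14.917 pos [ 0.4867 -0.3311  0.0344] yaw_y -7.47 z [-6.0e-04  1.1e-03 -1.0e+00] F [-3.24  4.03  9.69] M [ 0.341  0.696 -0.069] op 0.0185
```

Request:
{"api": "carry_out", "payload": {
  "motion": [0,0,0,0,0,0,1,0,0,0.02,0,0,0,-0.2,0,0,0.02,0,0,0,-0.2,0,0,0.02,0,0,0,-0.2,0,0,0.02,0,0,0,-0.2,0,0,0,0,0,0,-0.5,0,0,0,0,0,0,-0.5,0,0,0,0,0,0,-0.5]
}}

```text
time: 15.58
ee_pos: [0.4873, -0.3317, 0.0361]
orientation: [0.0, 0.752, 0.66, 0.0]
ft_force: [-0.6, -0.5, -0.1]
opening: 0.0639
```

Run:
```python
from h import *
st()
```

```text
t 15.583 pos [ 0.4873 -0.3317  0.0361] yaw_y -7.48 z [ 1.1e-03 -2.0e-04 -1.0e+00] F [-0.55 -0.51 -0.1 ] M [0.016 0.064 0.047] op 0.0639
```

Released; rise straight up and move the arm back aside.

Request:
{"api": "carry_out", "payload": {
  "motion": [0,0,1,0,0,0,-0.5,0,0,2,0,0,0,-0.5,0,0,3,0,0,0,-0.5,0,0,3,0,0,0,-0.5,0,0,3,0,0,0,-0.5,-1,-2,3,0,0,0,-0.5,-2,-3,0,0,0,0,-0.5,-2,-3,0,0,0,0,-0.5,-2,-3,0,0,0,0,-0.5,0,0,0,0,0,0,-0.5]
}}

```text
time: 16.42
ee_pos: [0.4136, -0.4426, 0.2012]
orientation: [0.003, 0.749, 0.662, -0.001]
ft_force: [-0.5, -0.4, -0.3]
opening: 0.0637
```

Run:
```python
from h import *
from rig import snapshot
s,T=st()
for n in ["scene","top"]:
    d=snapshot(n);pickle.dump(d,open(f"{n}11.pkl","wb")); cv2.imwrite(f"pics/{n}11.png",d["frame"])
a,b=[cv2.cvtColor(ld(n)["frame"],cv2.COLOR_BGR2GRAY).astype(np.float32) for n in("top8","top11")]
x0,y0,x1,y1=194,190,262,253
A,B=a[y0:y1,x0:x1],b[y0:y1,x0:x1]; w=cv2.createHanningWindow(A.shape[::-1],cv2.CV_32F); print(cv2.phaseCorrelate(A,B,w))
crop(ld("top11"),180,170,310,265,6,"pics/t11.png"); crop(ld("scene11"),100,140,460,380,2.2,"pics/s11.png")
```

```text
t 16.417 pos [ 0.4136 -0.4426  0.2012] yaw_y -7.08 z [ 0.002  -0.0054 -1.    ] F [-0.48 -0.42 -0.32] M [ 0.046 -0.031  0.011] op 0.0637
((-0.034992987844816525, 0.11380488331948513), 0.9924527073485984)
```

View pics/t11.png

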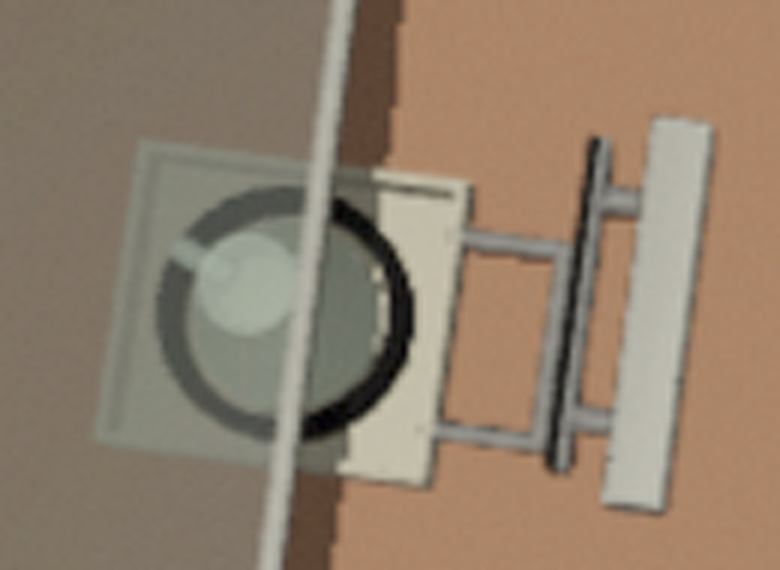

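View pics/s11.png

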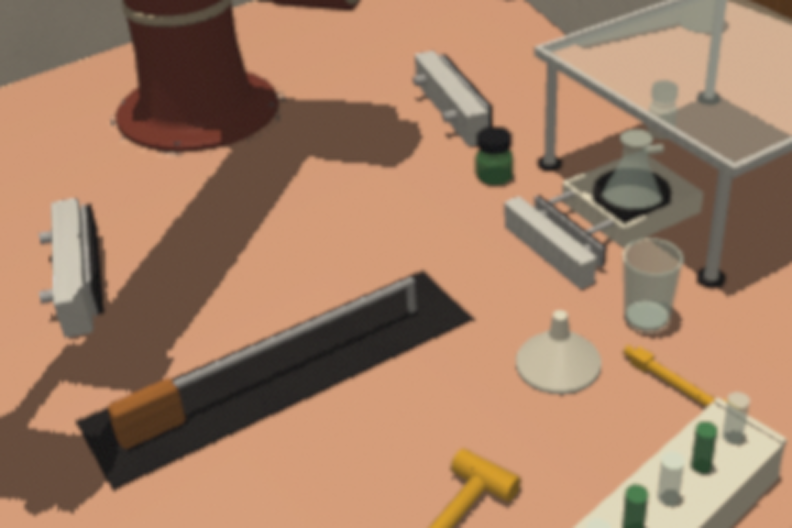

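View pics/top11.png

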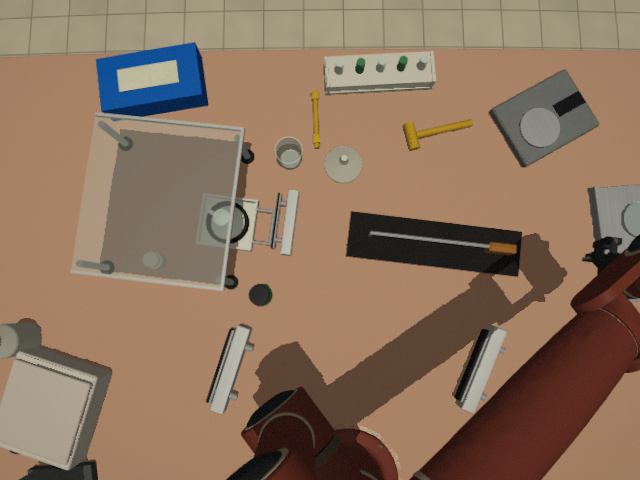

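```bash
python3 -c "
from rig import close_job
print(close_job())"
```

```text
the job is handed in; nothing more can be done
None
```

I used the hook to draw the tray and flask out until the bow lay flush on the buffer. I pressed it on, unhooked, laid the hook back on the mat and handed the job in at about 16.5 s of the 61 s allowed. No verdict was reported.

**Buffer choice:** I used the one at pixel (285,222) in the top view. It measured about 140 mm long, against about 186 mm for the ones at (230,368) and (480,368), and it stands in front of the shelf. I picked it from these measurements and a crop of the shelf area.

**Press:**
- The tray took about 2.7 N to slide, reading 1.7–3.1 N.
- I then held the wrist force at about 9–10.5 N for about 2.4 s, which puts roughly 6–8 N on the buffer. While building up to that it read 10.8 N once, or about 8 N on the buffer.
- The buffer force is worked out from the wrist reading minus the sliding force, so it carries about 0.5 N of noise. Two readings during the hold (8.8 and 9.4 N) were nearer the low side.
- The vertical force at the prong also varied by up to about 3 N while I settled the press.

**Last checks:**
- On release the tray moved back about 0.4 mm, about what the pad's springing back would give. It has not measurably moved since, and the bow is still parallel to the pad and touching it.
- The flask is upright, the hook lies on the mat, and the other things look where they were. The gripper is clear of everything.

No check failed.

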